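# Reset the portable speaker with its two volume buttons

### The job

Reset the portable speaker so that it forgets its paired devices: with two fingertips press its two large volume buttons all the way down at the same time (never one on its own, which would only change the volume), hold both down together for at least three seconds without a break, then let both come up and move the hand away. Do not press the small buttons; the speaker must not be picked up, shoved along or tipped, and the things round it stay where they are.

Things in the scene. Friction and masses are not known exactly. Their poses are not given: they have to be found in the camera images.
- speaker: portable speaker: dark grey rounded box, loose on rubber feet on the table (z = 0), 0.65 kg, 210 mm long (its y), 68 deep (its x; grille on -x), flat top panel 64 up. Origin: centre of underside, z up. Five buttons in a row on top at x = 0, y (mm): +64 power (small, round), +30 volume down (large), 0 play (small, round), -30 volume up (large), -64 pairing (small, round)
- vol_down_top (a point): centre of the upper face of the volume-down button, at speaker y = +30 mm: a large rounded rectangle, 22 mm along the row (y) by 28 mm across it (x), 7 mm proud of the top panel, so 71 mm above the table when up; its raised mark is a bar (minus). The two volume buttons are 60 mm apart, centre to centre. Axes as the speaker's.
- vol_down (a joint): how far this volume button is pressed down, in m: 0 up, 0.004 fully down (then still 3 mm proud of the panel). Sprung: it starts to move at about 1.2 N, is fully down at about 4 N, and comes back up by itself; the two together take about 8 N.
- vol_up_top (a point): centre of the upper face of the volume-up button, at speaker y = -30 mm: a large rounded rectangle, 22 mm along the row (y) by 28 mm across it (x), 7 mm proud of the top panel, so 71 mm above the table when up; its raised mark is a cross (plus). The two volume buttons are 60 mm apart, centre to centre. Axes as the speaker's.
- vol_up (a joint): how far this volume button is pressed down, in m: 0 up, 0.004 fully down (then still 3 mm proud of the panel). Sprung: it starts to move at about 1.2 N, is fully down at about 4 N, and comes back up by itself; the two together take about 8 N.
- power (a joint): the power button, how far it is pressed, in m: 0 up, 0.002 fully down. Small and round, 13 mm across, only 3 mm proud of the panel (4 mm lower than the volume buttons); sprung, 2.5 N. Not to be pressed.
- play (a joint): the play button, how far it is pressed, in m: 0 up, 0.002 fully down. Small and round, 13 mm across, only 3 mm proud of the panel (4 mm lower than the volume buttons); sprung, 2.5 N. Not to be pressed.
- pair (a joint): the pairing button, how far it is pressed, in m: 0 up, 0.002 fully down. Small and round, 13 mm across, only 3 mm proud of the panel (4 mm lower than the volume buttons); sprung, 2.5 N. Not to be pressed.
- pen_cup_mid (a point): bystander: brown pen cup, 72 mm across, 85 mm tall, with pens reaching up to 128 mm above the table; loose. Point: on its axis, 42 mm up.
- mouse_mid (a point): bystander: black wireless mouse, 100 x 58 x 32 mm, loose. Point: its middle, about 16 mm up.
- drive_mid (a point): bystander: flat aluminium portable drive, 112 x 78 x 16 mm, loose. Point: its middle, 8 mm up.
- notes_mid (a point): bystander: block of pink sticky notes, 76 x 76 x 20 mm, loose. Point: its middle, 10 mm up.
Not all that is in view belongs to the job. Of the things that look like the speaker, the middle-sized one is meant.

How it is judged (in metres and radians):
On the way, in this order (a step that is already met when the one before it is completed fails the run):
1. both volume buttons are held down together by the fingers (each more than 3 of its 4 mm) for three seconds without a break (2.8 s is enough) (value of joint each of vol_down, vol_up above 0.003 m and contact force between the fingers and speaker above 2 N), for 2.8 s.
2. both volume buttons are let up again (less than 0.8 mm down) (value of joint each of vol_down, vol_up below 0.0008 m), for 0.2 s.
At the end, for the whole second after the job is handed in: All five buttons are up (less than 0.8 mm down), the speaker stands flat and still on the table within 25 mm of where it stood, and the pen cup, mouse, drive and notes are within 20 mm of where they were (all of step 2 and value of joint each of power, play, pair below 0.0008 m and height (world z) of speaker below 0.006 m and angle between speaker's own z axis and vertical below 0.06 rad and distance of speaker from where it was at the start of the episode below 0.025 m and linear speed of speaker below 0.01 m/s and distance of each of pen_cup_mid, mouse_mid, drive_mid, notes_mid from where it was at the start of the episode below 0.02 m); the robot touches nothing.
It fails at once if one volume button is pressed on its own (down more than 3 mm while the other is still up, less than 0.5 mm down) ((value of joint vol_down above 0.003 m and value of joint vol_up below 0.0005 m) or (value of joint vol_up above 0.003 m and value of joint vol_down below 0.0005 m)).
It fails at once if a small button (power, play or pairing) is pressed, more than 1.2 mm (value of joint any of power, play, pair above 0.0012 m).
It fails at once if the speaker is lifted more than 8 mm, tipped more than 0.12 rad or shoved more than 25 mm (height (world z) of speaker above 0.008 m or angle between speaker's own z axis and vertical above 0.12 rad or distance of speaker from where it was at the start of the episode above 0.025 m).
It fails at once if a thing standing round the speaker is moved more than 20 mm (distance of any of pen_cup_mid, mouse_mid, drive_mid, notes_mid from where it was at the start of the episode above 0.02 m).
It also fails if it takes over 40 s, if anything falls off the work surface, if the arm or the gripper's body presses on something with over 40 N, if the wrist force passes 120 N, or if a joint passes its speed limit or range.

### The arm

A 6-joint arm with a two-finger parallel gripper is mounted at the origin on the work surface. World frame = base frame: x ahead of the robot, y to its left, z up, the work surface at z = 0. Lengths are in m, angles in degrees, forces in N, time in s.
With the tool pointing down it reaches from about 0.25 to 0.725 m from the base axis. Payload 9.7 kg.
Tool frame: the origin (TCP) lies at the very end of the fingers, on their centre line; the grasp point (between the pads) lies 19 mm behind it (bot.grip_depth is the distance from the TCP to the grasp point, in m); z points along the fingers, y is the direction in which the jaws open and shut (so a half turn about z gives the same grasp; the last joint's range is limited). The gripper opens to 85 mm and grips with 20 to 120 N. Pads are 22 mm wide; open, the fingers measure 114 mm over their backs; the gripper's body (76 mm by 85 mm) begins 54 mm behind the grasp point. The pads swing forward as they close: fully open they stand 13 mm farther back than shut.
Start: joints at [-71.448, 4.979, 10.078, 95.1, 0, 90], TCP at [0.175, -0.521, 0.231] pointing down, gripper open.
Joint ranges: [-179.16, 179.16], [-48.56, 103.87], [-65.8, 70.77], [-126.05, 130.52], [-82.76, 87.17], [-180, 180]. Speed limits (degrees/s): [127.2, 127.2, 147.25, 180, 180, 180].

### API

Orientations are given as [roll, pitch, yaw] about the fixed x, y, z axes, in that order (R = Rz(yaw) Ry(pitch) Rx(roll)).
In Python, from workcell import bot, viewer gives the robot as it stands.
- The arm moves only by the tool arm_command, never from a script. Its argument "motion" is a list of rows, each a list of 3 entries, a list of its own where there are three numbers: the opening, from 0 (shut) to 1 (fully open), then the shift along the tool's x, y, z in units of 60 mm (1.0 is 60 mm), then the turn, a rotation vector about the tool's x, y, z in units of 6 degrees (1.0 is 6 degrees). A call has 1 to 12 rows; each row shifts and turns the commanded pose from where the row before left it, along the tool's axes as they then stand; what a row does not reach is not made up. A row lasts 1/8 s, in which the tool goes at most 62.5 mm and 10.7 degrees, less where a joint would pass 70% of its speed; a pose out of reach is approached as far as the arm can. A call is refused whole if a number of a shift passes 1 or a number of a turn 1, either way. A call with a gripper value outside its range is refused whole. The fingers move at their own pace and stop on an object; "newtons" is the grip in N (left out, the last holds). Time passes only in rows, so rows that do not move let the fingers close. It gives the time, the measured TCP pose, the force and the opening at its end, in the units of the state.
- bot.get_obs(): the state, without advancing time (a new reading comes with each control period).
- viewer.camera(name): name is "side" or "top"; returns the picture (384x512x3 uint8, blue, green, red); there is no depth.
- viewer.calibration(name): a dict with "fx", "fy", "cx", "cy" (pixels), "T" (4x4, takes a point from camera to world coordinates). Camera axes: x right, y down, z forward; pixel columns grow to the right and rows downward; lengths in m; the calibration is good to about 2 mm. A picture is of the moment at which its call begins. calibration takes no time and is no camera call.
- bot.job_done(): hands the job in, once; it reports no verdict.
The state is a dict: "time": time; "q": joint angles; "qd": joint speeds; "joint_efforts": joint torques, N m; "ee_pos": TCP position; "tcp_rot": TCP orientation; "wrist_force": force on the tool from outside, world axes, zero at the start; "torque": the same for the moment, N m; "opening": finger opening in m.
Only numpy, scipy, OpenCV 4.12 (cv2) and the standard library are available. Lean on these libraries where they do the work, as an engineer would, in place of code of your own. Each camera call takes 0.05 s, during which the arm holds its last target.

## Working session

There is one attempt and no reset: what is moved stays moved. The work goes in short steps, Python scripts to look and compute and a tool call to move; the robot and the scene stay as the last step left them, time stands still between calls to the robot, and variables do not carry over. Pictures are saved under pics/ and viewed, and the job is handed in when it is done.

Besides the shell and the picture viewer there is one more tool, called as name(argument=value, ...), one argument or row to a line, values as JSON. arm_command: Moves the arm, as the interface text tells. Its arguments: {"type":"object","properties":{"motion":{"type":"array"},"newtons":{"type":"number"}},"required":["motion"]}

```bash
ls; mkdir -p pics; python3 - <<'E'
from workcell import bot, viewer
import cv2
print(bot.get_obs())
for n in("top","side"):
    im=viewer.camera(n); cv2.imwrite(f"pics/{n}0.png",im); print(n,viewer.calibration(n))
E
```

```text
pics
{'time': 0.0, 'q': array([-7.14486108e+01,  5.01244104e+00,  1.00343501e+01,  9.50986733e+01,
        6.05357745e-04,  9.00006773e+01]), 'qd': array([-0.00921068, -0.01868743,  0.03886757, -0.01766117,  0.0493984 ,
        0.08585362]), 'joint_efforts': array([ 2.94137899e-03, -5.20390785e+01,  4.64808333e+01,  1.62711809e-02,
        3.01927366e-05,  1.83520228e-05]), 'ee_pos': array([ 0.1749176 , -0.52121007,  0.23056926]), 'tcp_rot': array([-1.79923236e+02, -6.04449781e-04,  1.85507111e+01]), 'wrist_force': array([0.0861861 , 0.2543324 , 0.58287923]), 'torque': array([ 0.01887216, -0.02345436, -0.03220435]), 'opening': 0.08539561993220922}
top {'fx': 371.97921220323235, 'fy': 371.97921220323235, 'cx': 254.93826691855804, 'cy': 188.61515498510946, 'T': array([[-0.01333289, -0.98122644,  0.19239779,  0.38669304],
       [-0.99979097,  0.01009949, -0.01777679,  0.02822884],
       [ 0.01549993, -0.19259459, -0.98115599,  0.95102099],
       [ 0.        ,  0.        ,  0.        ,  1.        ]])}
side {'fx': 396.6383933258101, 'fy': 396.6383933258101, 'cx': 256.0386000557097, 'cy': 194.0051374919025, 'T': array([[ 0.742239  , -0.44367015,  0.50223308,  0.22459548],
       [-0.66996753, -0.50805149,  0.54131986, -0.35749638],
       [ 0.0149928 , -0.73826857, -0.67434022,  0.58300873],
       [ 0.        ,  0.        ,  0.        ,  1.        ]])}
```

View pics/top0.png

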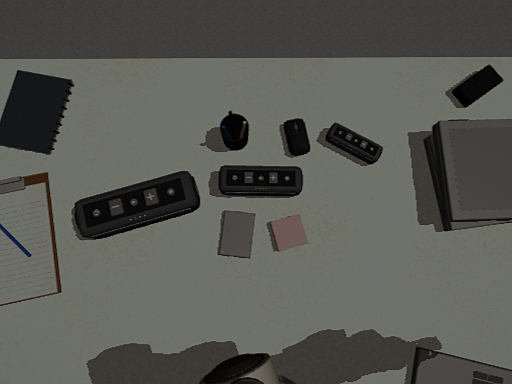

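View pics/side0.png

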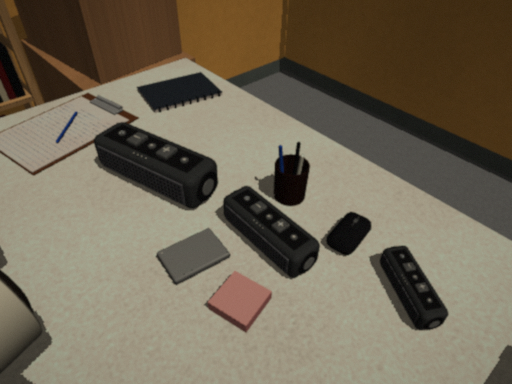

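Top view: there are three speaker-like boxes, large at (137,205), middle at (261,180) and small at (354,143). The middle one fits the "middle-sized" description and has the cup, mouse, drive and notes round it. I'll confirm it with an enlarged crop and measure.

```bash
cat > h.py <<'E'
import numpy as np, cv2
from workcell import bot, viewer
def ray(n,u,v,z):
    c=viewer.calibration(n);T=c["T"]
    d=T[:3,:3]@np.array([(u-c["cx"])/c["fx"],(v-c["cy"])/c["fy"],1]);o=T[:3,3]
    return o+d*(z-o[2])/d[2]
def proj(n,p):
    c=viewer.calibration(n);T=c["T"];q=T[:3,:3].T@(np.array(p)-T[:3,3])
    return np.array([c["fx"]*q[0]/q[2]+c["cx"],c["fy"]*q[1]/q[2]+c["cy"]])
E
python3 - <<'E'
from h import *
t=cv2.imread("pics/top0.png");s=cv2.imread("pics/side0.png")
a=cv2.resize(t[155:205,210:312],None,fx=7,fy=7,interpolation=cv2.INTER_CUBIC)
b=cv2.resize(s[180:280,215:325],None,fx=5,fy=5,interpolation=cv2.INTER_CUBIC)
cv2.imwrite("pics/ctop.png",a);cv2.imwrite("pics/cside.png",b)
for n,im,(x0,y0,x1,y1) in(("top",t,(222,165,300,190)),("side",s,(225,188,312,270))):
    g=cv2.cvtColor(im,cv2.COLOR_BGR2GRAY)[y0:y1,x0:x1]
    for th in (60,75):
        k,l,st,ce=cv2.connectedComponentsWithStats((g>th).astype(np.uint8))
        for i in range(1,k):
            if 8<st[i,4]<300:
                u,v=ce[i]+[x0,y0]; print(n,th,st[i],(round(u,1),round(v,1)),ray(n,u,v,.071).round(4))
E
```

```text
top 60 [ 7  0 71  3 75] (np.float64(265.8), np.float64(165.1)) [ 0.6176 -0.0151  0.071 ]
top 60 [11 11  4  3 10] (np.float64(234.7), np.float64(177.0)) [0.5885 0.061  0.071 ]
top 60 [24 11  6  2  9] (np.float64(248.6), np.float64(176.7)) [0.589  0.0274 0.071 ]
top 60 [48 10  7  5 18] (np.float64(272.9), np.float64(177.1)) [ 0.5874 -0.0318  0.071 ]
top 75 [23  0 55  2 58] (np.float64(273.3), np.float64(165.1)) [ 0.6175 -0.0335  0.071 ]
top 75 [49 10  5  5 12] (np.float64(272.8), np.float64(177.2)) [ 0.5871 -0.0313  0.071 ]
side 60 [ 0  0 16 10 75] (np.float64(229.9), np.float64(190.6)) [0.5745 0.0939 0.071 ]
side 60 [20  8  4  4 15] (np.float64(246.6), np.float64(197.6)) [0.5857 0.0578 0.071 ]
side 60 [30 15 11  8 42] (np.float64(259.1), np.float64(206.3)) [0.5876 0.0248 0.071 ]
side 60 [42 27  4  3 11] (np.float64(268.6), np.float64(215.9)) [ 0.5838 -0.005   0.071 ]
side 60 [52 33  8  9 57] (np.float64(280.2), np.float64(224.6)) [ 0.5844 -0.0341  0.071 ]
side 60 [66 47  5  4 16] (np.float64(293.4), np.float64(236.4)) [ 0.582  -0.0688  0.071 ]
side 60 [81 70  6 10 14] (np.float64(307.6), np.float64(262.9)) [ 0.5583 -0.1234  0.071 ]
side 75 [ 0  0 16  9 74] (np.float64(230.0), np.float64(190.5)) [0.5747 0.094  0.071 ]
side 75 [20  9  4  3 10] (np.float64(246.5), np.float64(197.8)) [0.5852 0.0575 0.071 ]
side 75 [31 16  5  4 12] (np.float64(258.1), np.float64(205.3)) [0.5879 0.0279 0.071 ]
side 75 [53 33  6  6 24] (np.float64(280.1), np.float64(223.5)) [ 0.5862 -0.032   0.071 ]
side 75 [67 47  4  3 11] (np.float64(293.4), np.float64(236.1)) [ 0.5824 -0.0683  0.071 ]
```

View pics/ctop.png

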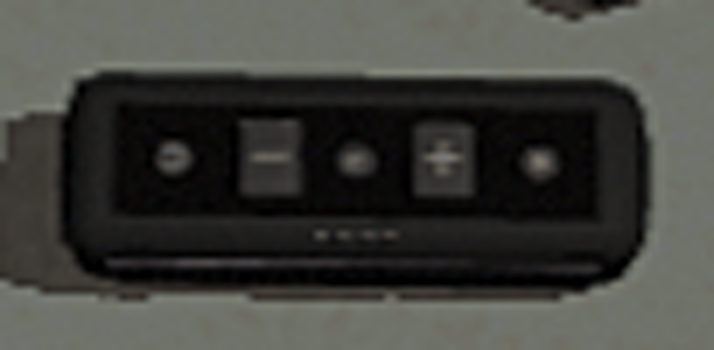

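View pics/cside.png

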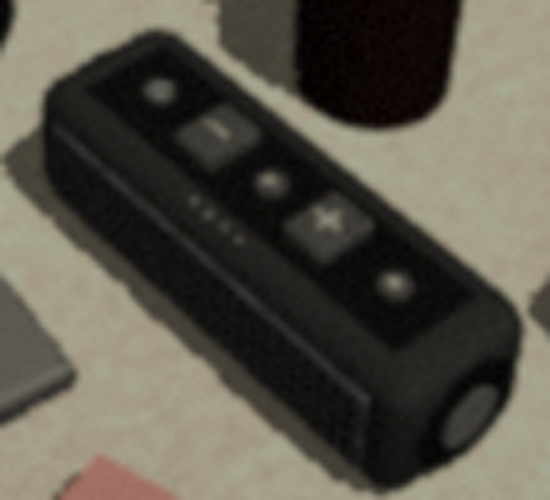

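The crop shows five buttons: minus at top pixel (248,177), plus at (273,177). Both views give a button spacing of about 59–60 mm, which matches the middle speaker. Their midpoint is about (0.587, -0.002) and the yaw about -1.4°. I'll move over it at a safe height.

arm_command(
  motion=[
    [0.535, [0.77, -0.5, 0], [0, 0, 0]],
    [0.535, [0.77, -0.5, 0], [0, 0, 0]],
    [0.535, [0.77, -0.5, 0], [0, 0, 0]],
    [0.535, [0.77, -0.5, 0], [0, 0, 0]],
    [0.535, [0.77, -0.5, 0], [0, 0, 0]],
    [0.535, [0.77, -0.5, 0], [0, 0, 0]],
    [0.535, [0.77, -0.5, 0], [0, 0, 0]],
    [0.535, [0.77, -0.5, 0], [0, 0, 0]],
    [0.535, [0.77, -0.5, 0], [0, 0, 0]],
    [0.535, [0.77, -0.5, 0], [0, 0, 0]],
    [0.535, [0.77, -0.5, 0], [0, 0, 0]],
    [0.535, [0.77, -0.5, 0], [0, 0, 0]],
  ],
)

```text
time: 1.6
ee_pos: [0.5869, -0.0021, 0.2309]
tcp_rot: [-180.0, 0.0, 18.6]
wrist_force: [0.5, -1.0, 0.8]
opening: 0.0456
```

arm_command(
  motion=[
    [0.535, [0, 0, 0], [0, 0, 0.8]],
    [0.535, [0, 0, 0], [0, 0, 0.8]],
    [0.535, [0, 0, 0], [0, 0, 0.8]],
    [0.535, [0, 0, 0], [0, 0, 0.9]],
    [0.535, [0, 0, 0], [0, 0, 0]],
    [0.535, [0, 0, 0], [0, 0, 0]],
  ],
)

```text
time: 2.35
ee_pos: [0.5859, -0.0081, 0.231]
tcp_rot: [-179.8, 0.0, -0.9]
wrist_force: [-1.0, 0.0, 0.5]
opening: 0.0459
```

```bash
python3 - <<'E'
from h import *
o=bot.get_obs();print(o["ee_pos"],o["tcp_rot"],o["wrist_force"],o["q"].round(1))
for n in("top","side"):
    im=viewer.camera(n); cv2.imwrite(f"pics/{n}1.png",im); print(n, proj(n,o["ee_pos"]))
    for d in(-30,30): print(proj(n,o["ee_pos"]+[0,d*1e-3,0]))
s=cv2.imread("pics/side1.png"); cv2.imwrite("pics/s1c.png",cv2.resize(s[20:300,170:390],None,fx=2.7,fy=2.1))
print("cup base", ray("side",291,203,0), ray("top",234,148,0),"rim",ray("top",235,130,.085))
E
```

```text
[ 0.58590999 -0.00809682  0.23104946] [-1.79814216e+02  2.52613873e-02 -8.50435967e-01] [-0.96454725  0.02824115  0.53199606] [ -0.9  10.1  15.7  95.6   0.2 180. ]
top [266.16803354 160.07904886]
[281.11758513 159.9483557 ]
[251.19707442 160.20992916]
side [274.84062569 143.13072394]
[288.82973941 151.9513877 ]
[261.57943411 134.76904254]
cup base [0.69589382 0.04039251 0.        ] [0.68386006 0.06523804 0.        ] rim [0.70313885 0.05937108 0.085     ]
```

View pics/s1c.png

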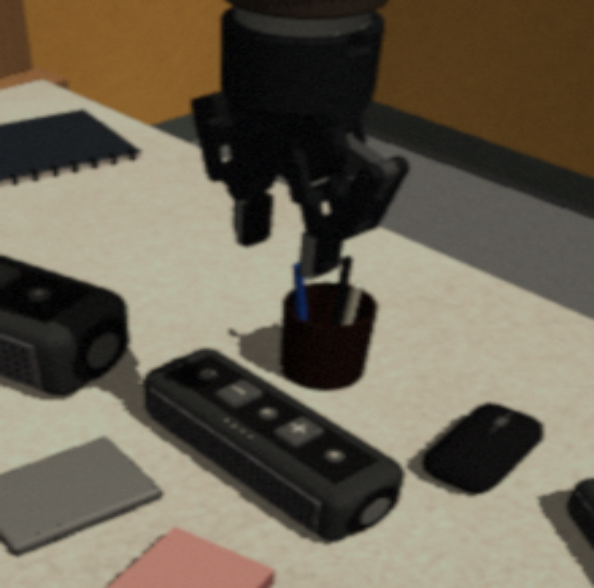

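View pics/top1.png

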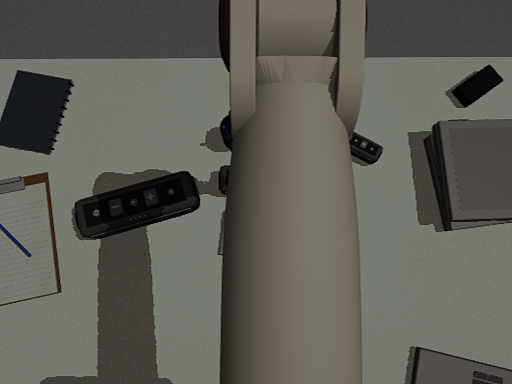

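The side view shows the two fingertips at about (264,134) and (288,150), in line with the button row. The pen cup is behind the speaker at x ≈ 0.70, so it is clear. Joint 6 has reached its 180° limit, so I'll turn back about 2°, correct y, and open slightly.

arm_command(
  motion=[
    [0.56, [0, 0, 0], [0, 0, -0.3]],
    [0.56, [0, -0.1, 0], [0, 0, 0]],
    [0.56, [0, 0, 0], [0, 0, 0]],
    [0.56, [0, 0, 0], [0, 0, 0]],
  ],
)

```text
time: 2.95
ee_pos: [0.5859, -0.002, 0.2313]
tcp_rot: [-179.8, -0.0, 1.0]
wrist_force: [0.1, 0.1, -0.3]
opening: 0.0477
```

```bash
python3 - <<'E'
from h import *
o=bot.get_obs();print(o["ee_pos"],o["tcp_rot"],o["wrist_force"],o["q"].round(2),o["opening"])
E
```

```text
[ 0.58587011 -0.00199611  0.23132771] [-1.79812142e+02 -8.07318048e-03  9.79748534e-01] [ 0.11207695  0.09570712 -0.27409731] [ -0.29  10.02  15.66  95.64   0.19 178.73] 0.04767313793362865
```

arm_command(
  motion=[
    [0.56, [0, 0, 0.5], [0, 0, 0]],
    [0.56, [0, 0, 0.6], [0, 0, 0]],
    [0.56, [0, 0, 0.6], [0, 0, 0]],
    [0.56, [0, 0, 0.5], [0, 0, 0]],
    [0.56, [0, 0, 0], [0, 0, 0]],
    [0.56, [0, 0, 0], [0, 0, 0]],
  ],
)

```text
time: 3.7
ee_pos: [0.5864, -0.0018, 0.1008]
tcp_rot: [-179.8, -0.1, 1.0]
wrist_force: [0.2, 0.6, 0.4]
opening: 0.048
```

```bash
python3 - <<'E'
from h import *
o=bot.get_obs();print(o["ee_pos"],o["tcp_rot"],o["wrist_force"],o["q"].round(2),o["opening"])
s=viewer.camera("side");cv2.imwrite("pics/s2.png",s); cv2.imwrite("pics/s2c.png",cv2.resize(s[150:290,205:345],None,fx=4.2,fy=4.2,interpolation=cv2.INTER_CUBIC))
for d in(-30,30): print((proj("side",o["ee_pos"]+[0,d*1e-3,0])-[205,150])*4.2)
E
```

```text
[ 0.58639251 -0.00176032  0.10077399] [-1.79815439e+02 -9.00174130e-02  9.62967285e-01] [0.2212909  0.62903836 0.35712213] [ -0.26   9.26   0.37  81.02   0.19 178.77] 0.04802398263074145
[319.39583018 257.99273054]
[221.06375692 183.71929052]
```

View pics/s2c.png

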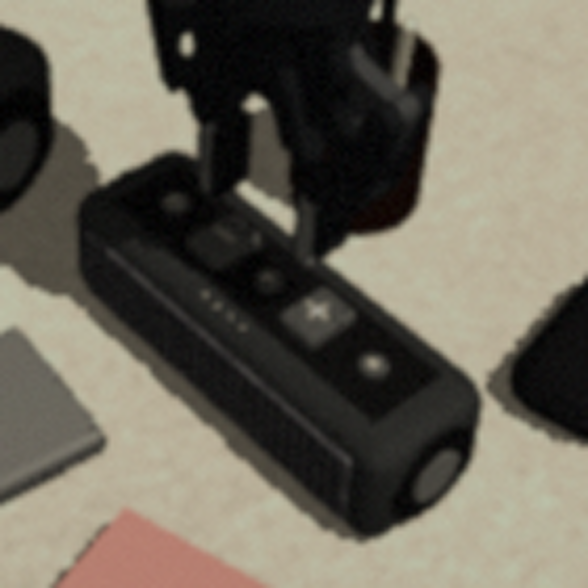

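The tips line up over the minus and plus buttons, at crop pixels (222,188) and (320,256) against predicted (221,184) and (319,258). I'll descend until contact.

arm_command(
  motion=[
    [0.56, [0, 0, 0.2], [0, 0, 0]],
    [0.56, [0, 0, 0.17], [0, 0, 0]],
    [0.56, [0, 0, 0], [0, 0, 0]],
    [0.56, [0, 0, 0], [0, 0, 0]],
  ],
)

```text
time: 4.25
ee_pos: [0.5859, -0.0017, 0.0771]
tcp_rot: [-179.8, 0.0, 1.0]
wrist_force: [1.2, 0.6, -1.1]
opening: 0.0479
```

arm_command(
  motion=[
    [0.56, [0, 0, 0.07], [0, 0, 0]],
    [0.56, [0, 0, 0.0], [0, 0, 0]],
  ],
)

```text
time: 4.5
ee_pos: [0.5858, -0.0016, 0.0727]
tcp_rot: [-179.8, 0.0, 1.0]
wrist_force: [0.6, 0.1, 0.1]
opening: 0.0481
```

```bash
python3 - <<'E'
from h import *
o=bot.get_obs();print(o["ee_pos"],o["tcp_rot"],o["wrist_force"],o["torque"],o["opening"])
s=viewer.camera("side");cv2.imwrite("pics/s3.png",s); cv2.imwrite("pics/s3c.png",cv2.resize(s[150:290,205:345],None,fx=4.2,fy=4.2,interpolation=cv2.INTER_CUBIC))
E
```

```text
[ 0.5857654  -0.00159647  0.07266416] [-1.79808745e+02  1.20695973e-02  9.71167584e-01] [0.61068778 0.10730853 0.0526853 ] [-0.06028705  0.01735351  0.00463007] 0.0481290040432846
```

View pics/s3c.png

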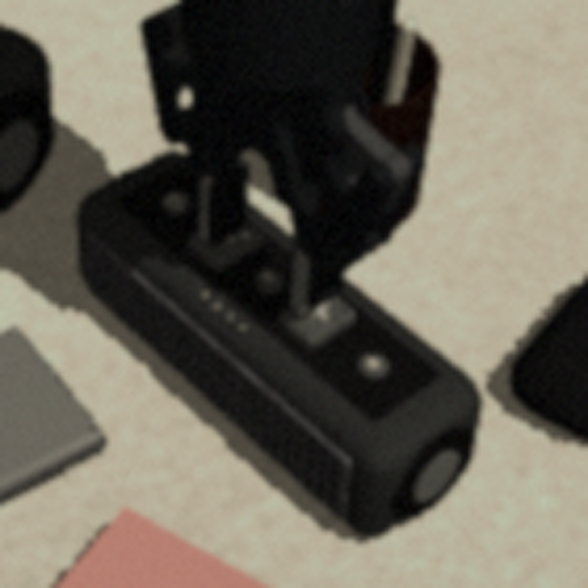

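The tips are just above both faces, with no contact yet. I'll continue in small steps.

arm_command(
  motion=[
    [0.56, [0, 0, 0.05], [0, 0, 0]],
    [0.56, [0, 0, 0.0], [0, 0, 0]],
  ],
)

```text
time: 4.8
ee_pos: [0.5858, -0.0016, 0.0696]
tcp_rot: [-179.8, 0.0, 1.0]
wrist_force: [-0.7, -0.7, -0.3]
opening: 0.0479
```

arm_command(
  motion=[
    [0.56, [0, 0, 0.025], [0, 0, 0]],
    [0.56, [0, 0, 0.0], [0, 0, 0]],
  ],
)

```text
time: 5.05
ee_pos: [0.586, -0.0016, 0.0685]
tcp_rot: [-179.8, -0.0, 1.0]
wrist_force: [-0.6, -0.6, 1.9]
opening: 0.0478
```

arm_command(
  motion=[
    [0.56, [0, 0, 0.02], [0, 0, 0]],
    [0.56, [0, 0, 0.0], [0, 0, 0]],
  ],
)

```text
time: 5.3
ee_pos: [0.586, -0.0016, 0.0675]
tcp_rot: [-179.8, -0.0, 1.0]
wrist_force: [-0.8, -0.5, 3.2]
opening: 0.0481
```

arm_command(
  motion=[
    [0.56, [0, 0, 0.02], [0, 0, 0]],
    [0.56, [0, 0, 0.0], [0, 0, 0]],
  ],
)

```text
time: 5.55
ee_pos: [0.586, -0.0016, 0.0662]
tcp_rot: [-179.8, -0.0, 1.0]
wrist_force: [-1.8, -0.4, 5.3]
opening: 0.0476
```

```bash
python3 - <<'E'
from h import *
o=bot.get_obs();print(o["ee_pos"],o["tcp_rot"],o["wrist_force"],o["torque"],o["opening"])
E
```

```text
[ 0.58600138 -0.00158969  0.06624686] [-1.79813091e+02 -2.92370392e-02  9.69529063e-01] [-1.76527535 -0.41819982  5.25514955] [-0.03975727  0.25666904 -0.05446195] 0.047637808975463096
```

Force rises about 1.5 N/mm, which is what both springs together should give, and the moment is near zero. Both buttons are about 2 mm down. I'll press to the stop.

arm_command(
  motion=[
    [0.56, [0, 0, 0.03], [0, 0, 0]],
    [0.56, [0, 0, 0.015], [0, 0, 0]],
    [0.56, [0, 0, 0.0], [0, 0, 0]],
  ],
)

```text
time: 5.92
ee_pos: [0.586, -0.0016, 0.0644]
tcp_rot: [-179.8, -0.1, 1.0]
wrist_force: [-3.9, 0.5, 10.5]
opening: 0.0478
```

arm_command(
  motion=[
    [0.56, [0, 0, 0.02], [0, 0, 0]],
    [0.56, [0, 0, 0.0], [0, 0, 0]],
  ],
)

```text
time: 6.18
ee_pos: [0.5861, -0.0016, 0.0642]
tcp_rot: [-179.8, -0.1, 1.0]
wrist_force: [-7.4, 0.1, 18.3]
opening: 0.0474
```

```bash
python3 - <<'E'
from h import *
o=bot.get_obs();print(o["ee_pos"],o["tcp_rot"],o["wrist_force"],o["torque"],o["opening"])
s=viewer.camera("side");cv2.imwrite("pics/s4.png",s); cv2.imwrite("pics/s4c.png",cv2.resize(s[150:290,205:345],None,fx=4.2,fy=4.2,interpolation=cv2.INTER_CUBIC))
E
```

```text
[ 0.58610564 -0.00161552  0.06423925] [-1.79820611e+02 -1.07969854e-01  9.66685917e-01] [-7.44771381  0.05275002 18.31376507] [-0.13907985  1.4712077  -0.04621944] 0.04740642581087169
```

View pics/s4c.png

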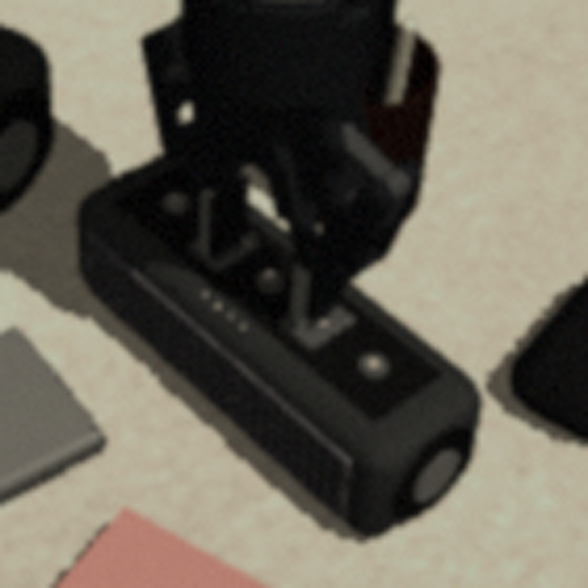

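z has stopped at 64.2 mm while the force jumped to 18 N, so both buttons are on their stops. The moment is balanced, and the speaker sits unmoved in the view. I'll hold.

arm_command(
  motion=[
    [0.56, [0, 0, 0], [0, 0, 0]],
    [0.56, [0, 0, 0], [0, 0, 0]],
    [0.56, [0, 0, 0], [0, 0, 0]],
    [0.56, [0, 0, 0], [0, 0, 0]],
    [0.56, [0, 0, 0], [0, 0, 0]],
    [0.56, [0, 0, 0], [0, 0, 0]],
    [0.56, [0, 0, 0], [0, 0, 0]],
    [0.56, [0, 0, 0], [0, 0, 0]],
    [0.56, [0, 0, 0], [0, 0, 0]],
    [0.56, [0, 0, 0], [0, 0, 0]],
    [0.56, [0, 0, 0], [0, 0, 0]],
    [0.56, [0, 0, 0], [0, 0, 0]],
  ],
)

```text
time: 7.72
ee_pos: [0.5861, -0.0016, 0.0642]
tcp_rot: [-179.8, -0.1, 1.0]
wrist_force: [-7.2, 0.4, 18.8]
opening: 0.0482
```

arm_command(
  motion=[
    [0.56, [0, 0, 0], [0, 0, 0]],
    [0.56, [0, 0, 0], [0, 0, 0]],
    [0.56, [0, 0, 0], [0, 0, 0]],
    [0.56, [0, 0, 0], [0, 0, 0]],
    [0.56, [0, 0, 0], [0, 0, 0]],
    [0.56, [0, 0, 0], [0, 0, 0]],
    [0.56, [0, 0, 0], [0, 0, 0]],
    [0.56, [0, 0, 0], [0, 0, 0]],
    [0.56, [0, 0, 0], [0, 0, 0]],
    [0.56, [0, 0, 0], [0, 0, 0]],
    [0.56, [0, 0, 0], [0, 0, 0]],
    [0.56, [0, 0, 0], [0, 0, 0]],
  ],
)

```text
time: 9.22
ee_pos: [0.5861, -0.0016, 0.0643]
tcp_rot: [-179.8, -0.1, 1.0]
wrist_force: [-5.8, 0.3, 17.2]
opening: 0.0478
```

arm_command(
  motion=[
    [0.56, [0, 0, 0], [0, 0, 0]],
    [0.56, [0, 0, 0], [0, 0, 0]],
    [0.56, [0, 0, 0], [0, 0, 0]],
    [0.56, [0, 0, 0], [0, 0, 0]],
    [0.56, [0, 0, 0], [0, 0, 0]],
    [0.56, [0, 0, 0], [0, 0, 0]],
    [0.56, [0, 0, 0], [0, 0, 0]],
    [0.56, [0, 0, 0], [0, 0, 0]],
  ],
)

```text
time: 10.22
ee_pos: [0.5861, -0.0016, 0.0643]
tcp_rot: [-179.8, -0.1, 1.0]
wrist_force: [-6.6, -0.4, 18.4]
opening: 0.0481
```

That held for about 4 s without a break. Now I'll rise straight up, then back off toward the base to clear the view.

arm_command(
  motion=[
    [0.56, [0, 0, -0.05], [0, 0, 0]],
    [0.56, [0, 0, -0.1], [0, 0, 0]],
    [0.56, [0, 0, -0.2], [0, 0, 0]],
    [0.56, [0, 0, -0.5], [0, 0, 0]],
    [0.56, [0, 0, -0.7], [0, 0, 0]],
    [0.56, [0, 0, -0.7], [0, 0, 0]],
    [0.56, [0, 0, -0.5], [0, 0, 0]],
    [0.56, [0, 0, 0], [0, 0, 0]],
  ],
)

```text
time: 11.22
ee_pos: [0.5868, -0.0021, 0.23]
tcp_rot: [-179.8, -0.2, 1.0]
wrist_force: [0.8, -0.4, 0.3]
opening: 0.0482
```

arm_command(
  motion=[
    [0.56, [-0.5, 0.5, 0], [0, 0, 0]],
    [0.56, [-0.5, 0.7, 0], [0, 0, 0]],
    [0.56, [-0.5, 0.7, 0], [0, 0, 0]],
    [0.56, [-0.5, 0.7, 0], [0, 0, 0]],
    [0.56, [-0.5, 0.7, 0], [0, 0, 0]],
    [0.56, [-0.5, 0.7, 0], [0, 0, 0]],
    [0.56, [0, 0.5, 0], [0, 0, 0]],
    [0.56, [0, 0, 0], [0, 0, 0]],
    [0.56, [0, 0, 0], [0, 0, 0]],
  ],
)

```text
time: 12.35
ee_pos: [0.4103, -0.2746, 0.2255]
tcp_rot: [-179.8, 0.1, 1.0]
wrist_force: [0.5, 0.3, -0.0]
opening: 0.0478
```

```bash
python3 - <<'E'
from h import *
o=bot.get_obs();print(o["time"],o["ee_pos"],o["wrist_force"],o["qd"].round(2))
for n in("top","side"):
    im=viewer.camera(n); cv2.imwrite(f"pics/{n}5.png",im)
    d=cv2.absdiff(im,cv2.imread(f"pics/{n}0.png")).max(2); cv2.imwrite(f"pics/d{n}5.png",np.hstack([im[100:270,205:395],cv2.cvtColor(np.clip(d[100:270,205:395].astype(int)*3,0,255).astype(np.uint8),cv2.COLOR_GRAY2BGR)]).repeat(2,0).repeat(2,1))
E
```

```text
12.35 [ 0.41033939 -0.27458624  0.22552147] [ 0.4828436   0.33465502 -0.00473543] [ 0.99 -0.45  0.14 -0.07  0.   -0.06]
```

View pics/dtop5.png

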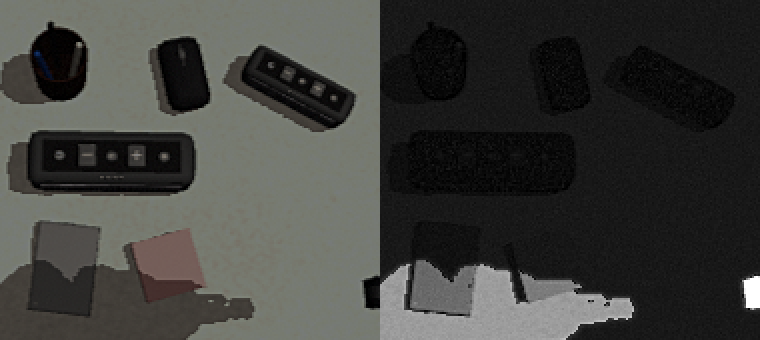

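View pics/dside5.png

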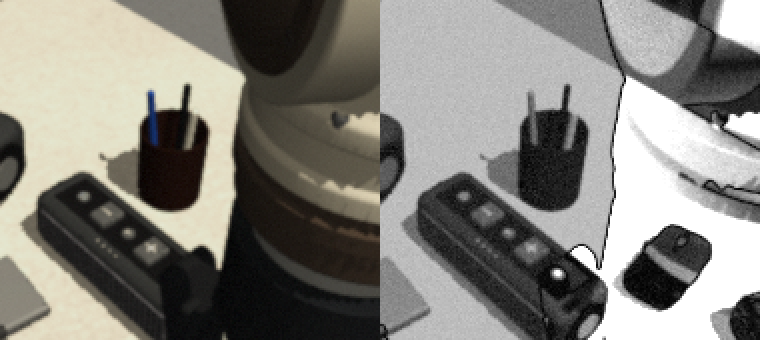

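The top-view difference shows no displacement of the speaker (centre near (261,180)), cup, mouse, drive or notes; only the arm's shadow differs. In the side view both volume buttons are up again. The arm blocks part of that picture, but it is clear of everything in 3D (z ≈ 0.225, no force). Handing in.

```bash
python3 -c "
from workcell import bot
print(bot.job_done())"
```

```text
the job is handed in; nothing more can be done
None
```

I pressed both volume buttons of the middle-sized speaker down together with the two fingertips and held them for about 4 s. I then lifted straight up and moved the hand aside. The job was handed in at about 12.4 s, and no verdict was reported.

**The press:**
- **Reaching the stops:** Force rose about 1.5 N/mm, as expected for two springs. It then jumped to about 18 N with the tip stopped at 64.2 mm, so I took both buttons to be on their stops. The sideways moment was near zero, so the load was shared evenly between the fingers. I inferred this from force and position; the button travel itself can't be read.
- **Side force:** A side force of about 7 N appeared in x during the hold. The speaker did not shift visibly.

**Last checks:**
- **Top view:** Comparing before and after showed no movement of the speaker, pen cup, mouse, drive or notes; only the arm's shadow differed. That shadow partly covered the drive and notes.
- **Side view:** Both volume buttons looked up. The arm hid the pairing-button end of the speaker, so that button was only checked from the top.
- **Wrist force:** It was back to the noise level.

**What went off plan:** Joint 6 reached its 180° limit when I turned the tool, so I backed off about 2° before pressing. That left the tool about 2.4° off the speaker's yaw.

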